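Draw a dropped rim ring out from under the spin tester's guard

TASK

A brass rim ring has dropped inside the spin tester's clear guard, where the fingers must not go. Take the hooked pick from its rest, reach in through the slot under the front sheet without forcing the guard, catch the ring and draw it right out onto the open table, letting the hook's point ride only lightly on the laminate. Then put the pick back on its rest and set the ring flat in the blue parts tray, leaving the other things as they stand.

Things in the scene. Friction and masses are not known exactly. Their poses are not given: they have to be found in the camera images.
- guard: Bench spin tester with a fixed box guard of clear 5 mm sheet, 220 wide x 200 deep x 185 high, closed but for a slot under its front sheet; bare table inside, blue motor housing behind. Origin: on the table under the middle of the front sheet's outer face; x points level into the guard, y along the sheet, z up. A spindle with a green half hangs at x over 140 mm, 87 mm above the table.
- slot (a point): Middle of the yellow lower edge of the guard's front sheet, 50 mm above the table. The slot below it is open down to the table, 186 mm wide between the corner posts (y -93 to 93 mm of the guard).
- ring: Brass rim-weight ring lying flat: 52 mm outside, 42 mm inside diameter, 5 mm high, about 31 g. Origin: centre of its underside; z up. It starts inside the guard with its centre 45 to 75 mm behind the front sheet.
- pick: Hooked pick: red handle 110 long x 16 wide x 30 mm deep; a 4 mm steel wire leaves its front end 8 mm below the middle, runs on 105 mm and is bent down square into a hook leg. Origin: middle of the handle; x towards the hook, z up (leg along -z). With a straight wire the leg's axis is at x = 160 mm, its point at z = -36 mm. About 90 g, balance 20 mm ahead of the origin.
- ferrule (a point): Middle of the handle's front end (x = 55 mm), where the wire leaves. The wire has been bent up or down here in use: its point stands up to 12 mm higher or lower than with a straight wire (and up to 3 mm fore or aft), differently every time, and no pose tells how much: feel for the table. The wire is stiff and keeps its bend; pressed hard, the pick twists in the fingers.
- rest: Black rest fixed to the table: foot 104 x 60 x 6 mm, two notched posts 8 mm thick at x = -42 and 42 mm. Notches 26 mm wide, floor 52 mm and ears' tops 66 mm above the table. Origin: on the table under its middle; x along the pick that lies in it, hook end at +x. The handle can be gripped between the posts (76 mm clear).
- rest_seat (a point): The place of the pick's origin when it lies in the rest: 67 mm above the rest's origin.
- tray: Blue open parts tray fixed to the table, outside 130 (its x) x 100 (its y) x 16 mm high, walls and floor 3 mm. Origin: on the table under its middle.
- table: Grey laminate table, top at z = 0. The pick's hard point scores the laminate if it is pressed with more than about 4 N.
- cleaner: Bystander: capped steel bearing cleaner tube standing upright, 36 mm diameter, 62 mm high, origin at the middle of its foot.
- remover: Bystander: stainless bearing remover standing upright with its push button on top, 26 mm diameter, 58 mm high, origin at the middle of its foot.
- yoyo_half: Bystander: purple plastic yo-yo half lying flat, 56 mm diameter, 26 mm high with its axle stub, origin at the middle of its underside.
- tweezers: Bystander: chrome tweezers lying flat, 120 mm long along x, 22 mm wide, 5 mm high, origin at the middle of the underside.
Things that resemble listed ones, but are neither listed nor needed, are in the scene too. Of the things that look like the rest, take the one that is farthest to the robot's left at the start. Several things have the shape of the pick; the one meant has the colours described above.

How it is judged:
On the way:
1. the ring has been drawn wholly out, flat on the open table: its centre at least 35 mm in front of the guard's front sheet (x of ring in the frame of guard below -0.035 m and height (world z) of ring below 0.004 m and angle between ring's own z axis and vertical below 0.1 rad), for 0.2 s.
At the end, for the whole second after the job is handed in: The ring lies flat (within 0.1 rad) and still on the tray's floor inside its walls (centre within 45 mm of the tray's middle); the pick lies still in both notches of its rest, its origin within 25 mm of the seat point, in line with the rest and level (within 0.2 rad) (horizontal distance between ring and tray below 0.045 m and height (world z) of ring below 0.008 m and angle between ring's own z axis and vertical below 0.1 rad and linear speed of each of ring, pick below 0.01 m/s and distance between pick and rest_seat below 0.025 m and angle between the x axis of pick and the x axis of rest, either way round below 0.2 rad and angle between pick's own z axis and vertical below 0.2 rad); the robot touches nothing.
It fails at once if the pick is pressed on the table with more than 4 N (its point scores the laminate) (contact force between pick and table above 4 N).
It fails at once if the pick is forced against the guard with more than 8 N (contact force between pick and guard above 8 N).
It fails at once if the arm or the gripper knocks the guard (more than 3 N) (contact force between any of the arm, the fingers and guard above 3 N).
It fails at once if the fingers touch the ring while any of it is still inside the guard (contact force between the fingers and ring above 0.05 N and x of ring in the frame of guard above -0.026 m).
It fails at once if a bystander is shifted more than 20 mm or tipped (distance of any of cleaner, remover, yoyo_half, tweezers from where it was at the start of the episode above 0.02 m or angle between any of cleaner, remover's own z axis and vertical above 0.3 rad).
It also fails if it takes over 72 s, if anything falls off the work surface, if the arm or the gripper's body presses on something with over 40 N, if the wrist force passes 120 N, or if a joint passes its speed limit or range.

ROBOT

A 7-joint arm with a two-finger parallel gripper is mounted at the origin on the work surface. World frame = base frame: x ahead of the robot, y to its left, z up, the work surface at z = 0. Lengths are in m, angles in rad, forces in N, time in s.
With the tool pointing down it reaches from about 0.4 to 0.85 m from the base axis. Payload 4.5 kg.
Tool frame: the origin (TCP) lies where the fingers leave the gripper's body, on its centre line; the fingertips stand 64 mm ahead of it and the grasp point (between the pads) lies 45 mm ahead of it; z points along the fingers, y is the direction in which the jaws open and shut (so a half turn about z gives the same grasp; the last joint's range is limited). The gripper opens to 88 mm and grips with 3 to 60 N. Pads are 18 mm wide; open, the fingers measure 123 mm over their backs; the gripper's body (75 mm by 187 mm) begins 45 mm behind the grasp point.
Start: joints at [-1.098, 0.689, -0.195, 1.565, 0.157, 0.902, -0.215], TCP at [0.266, 0.566, 0.303] pointing down, gripper open.
Joint ranges: [-3.01, 3.01], [-0.46, 2.08], [-1.47, 1.51], [0.13, 2.56], [-1, 4.14], [0.04, 2.09], [-2.66, 2.66]. Speed limits (rad/s): [2.57, 2.57, 3.14, 3.14, 3.14, 3.14, 3.14].

INTERFACE

Orientations are given as a unit quaternion [x, y, z, w].
In Python, from plant import monitor, snapshot, workorder, finder gives the robot as it stands.
- The arm moves only by the tool carry_out, never from a script. Its argument "motion" is one flat list of numbers, 6 for each row, row after row: the shift along the tool's x, y, z in cm, then the turn, a rotation vector about the tool's x, y, z in rad. In form: [x, y, z, rx, ry, rz, x, y, z, rx, ry, rz, ...]. A call has 1 to 8 rows; each row shifts and turns the commanded pose from where the row before left it, along the tool's axes as they then stand; what a row does not reach is not made up. A row lasts 1/8 s, in which the tool goes at most 62.5 mm and 10.7 degrees, less where a joint would pass 70% of its speed; a pose out of reach is approached as far as the arm can. A call with a gripper value outside its range is refused whole. "hand" is the finger opening in cm, from 0 to 8.81, set as the call begins (left out, the last holds). The fingers move at their own pace and stop on an object; "grip_force" is the grip in N (left out, the last holds). Time passes only in rows, so rows that do not move let the fingers close. It gives the time, the measured TCP pose, the force and the opening at its end, in the units of the state.
- monitor.get_state(): the state, without advancing time (a new reading comes with each control period).
- snapshot(name): name is "scene" or "top"; returns a dict with "frame" (384x512x3 uint8, red, green, blue), "range_z" (384x512 float32, m along the optical axis (not along the pixel's ray), 0 where there is no reading), "fx", "fy", "cx", "cy" (pixels), "rvec" (rotation vector, rad) and "tvec" (3), from world to camera coordinates, as OpenCV has them. Camera axes: x right, y down, z forward; pixel columns grow to the right and rows downward; lengths in m; the calibration is good to about 2 mm. A picture is of the moment at which its call begins.
- workorder.finish_job(): hands the job in, once; it reports no verdict.
Trained networks look in a picture, given as the dict that the camera call returned (one of the last four; its "shot" number tells which), for a name from the list of things; names that differ only in an ending like _2 or _b are one class to them, and where a whole thing is asked for, a point or a joint stands for the part that bears it (a point fixed in the world has none). Each returns a list of dicts, best first, with "p" (0 to 1); they miss things now and then, are a little off and sometimes report something else, mostly with a low value. They report only what shows in the picture. A call takes as long as a camera call. They do not tell look-alikes from the thing itself.
- finder.masks_of(picture, thing): "pixels" (384x512 bool, what is visible of it) and "extent" ([left, top, right, bottom] in pixels, round what is visible of it).
The state is a dict: "clock": time; "q": joint angles; "qd": joint speeds; "joint_torque": joint torques, N m; "tool_pos": TCP position; "eef_rot": TCP orientation; "contact_force": force on the tool from outside, world axes, zero at the start; "moment": the same for the moment, N m; "opening": opening from 0.0 (shut) to 1.0 (fully open).
Only numpy, scipy, OpenCV 4.12 (cv2) and the standard library are available. Lean on these libraries where they do the work, as an engineer would, in place of code of your own. Each camera call takes 0.05 s, during which the arm holds its last target. There are 200 camera calls.

## Working session

There is one attempt and no reset: what is moved stays moved. The work goes in short steps, Python scripts to look and compute and a tool call to move; the robot and the scene stay as the last step left them, time stands still between calls to the robot, and variables do not carry over. Pictures are saved under pics/ and viewed, about 8 in all and at most 12, crops included, and the job is handed in when it is done.

Besides the shell and the picture viewer there is one more tool, called after "Call:" by a JSON object that holds its "op" and its "data", one argument or row to a line. carry_out: Moves the arm, as the interface text tells. Its arguments: {"type":"object","properties":{"motion":{"type":"array"},"hand":{"type":"number"},"grip_force":{"type":"number"}},"required":["motion"]}

```bash
mkdir -p pics
cat > h.py <<'E'
import numpy as np,cv2
from scipy.spatial.transform import Rotation as R
from plant import monitor,snapshot,workorder,finder
def cloud(p):
    z=p["range_z"];v,u=np.indices(z.shape)
    c=np.stack([(u-p["cx"])/p["fx"]*z,(v-p["cy"])/p["fy"]*z,z],-1)
    M=cv2.Rodrigues(np.array(p["rvec"],float))[0]
    w=(c-np.array(p["tvec"]).ravel())@M
    w[z<=0]=np.nan
    return w
def save(p,n,box=None,s=1):
    im=p["frame"][:,:,::-1]
    if box: im=im[box[1]:box[3],box[0]:box[2]]
    cv2.imwrite(f"pics/{n}.png",cv2.resize(im,None,fx=s,fy=s,interpolation=cv2.INTER_CUBIC))
E
python3 - <<'E'
from h import *
s=monitor.get_state();print({k:np.round(v,3) for k,v in s.items()})
for n in("top","scene"):
    p=snapshot(n);save(p,n+"0",s=1.5);w=cloud(p)
    M=cv2.Rodrigues(np.array(p["rvec"],float))[0];print(n,"cam",-M.T@np.array(p["tvec"]).ravel(),M[2])
    for t in["guard","ring","pick","rest","tray","cleaner","remover","yoyo_half","tweezers"]:
        for d in finder.masks_of(p,t):
            if d["p"]<.2: continue
            q=w[d["pixels"]];col=p["frame"][d["pixels"]].mean(0).astype(int)
            print(n,t,round(d["p"],2),np.array(d["extent"]).astype(int),np.round(np.nanmedian(q,0),3),np.round(np.nanmin(q,0),3),np.round(np.nanmax(q,0),3),col)
E
```

```text
{'clock': np.float64(0.0), 'q': array([-1.098,  0.69 , -0.195,  1.566,  0.157,  0.902, -0.215]), 'qd': array([ 0.   , -0.001, -0.002, -0.001,  0.001, -0.001, -0.001]), 'joint_torque': array([-2.0000e-03, -5.2756e+01, -1.2680e+00, -1.5343e+01, -5.3000e-02,
        6.0000e-03,  0.0000e+00]), 'tool_pos': array([0.265, 0.565, 0.302]), 'eef_rot': array([ 0.218,  0.976, -0.001, -0.   ]), 'contact_force': array([ 0.572,  0.267, -0.369]), 'moment': array([-0.013,  0.003,  0.   ]), 'opening': np.float64(1.0)}
top cam [ 0.4784151  -0.0860448   1.19470373] [ 0.04009682 -0.012807   -0.99911372]
top guard 0.87 [ 28 135 180 230] [0.584 0.303 0.184] [ 0.432  0.162 -0.003] [0.713 0.61  0.192] [78 85 89]
top guard 0.57 [235 134 284 173] [ 0.678 -0.096  0.004] [ 0.623 -0.165 -0.004] [ 0.732 -0.029  0.022] [ 50  91 155]
top guard 0.35 [311 194 351 201] [ 0.54  -0.306  0.08 ] [ 0.525 -0.384  0.   ] [ 0.553 -0.244  0.087] [143  36  29]
top pick 0.85 [375 151 417 216] [ 0.541 -0.492  0.015] [ 0.482 -0.591 -0.005] [ 0.674 -0.454  0.022] [ 57 140 129]
top pick 0.83 [280 190 351 201] [ 0.54  -0.297  0.08 ] [
[... 2193 characters left out ...]
4 43]
scene tray 0.79 [233 240 307 292] [ 0.676 -0.097  0.005] [ 0.603 -0.168 -0.001] [ 0.731 -0.025  0.021] [ 43  92 168]
scene cleaner 0.52 [305 160 321 183] [0.395 0.062 0.044] [0.274 0.047 0.001] [0.402 0.107 0.066] [134 131 125]
scene remover 0.82 [361 249 376 271] [0.713 0.094 0.032] [0.658 0.085 0.001] [0.72  0.13  0.061] [130 128 121]
scene yoyo_half 0.97 [168 272 192 297] [ 0.705 -0.284  0.014] [ 0.67  -0.314 -0.001] [ 0.725 -0.259  0.027] [136  74 170]
scene yoyo_half 0.21 [368 126 509 259] [0.669 0.263 0.152] [0.428 0.158 0.   ] [0.703 0.477 0.189] [107 112 107]
scene tweezers 0.73 [228 181 275 188] [ 0.368 -0.113  0.005] [ 0.344 -0.161 -0.002] [ 0.379 -0.045  0.009] [182 178 168]
```

View pics/top0.png

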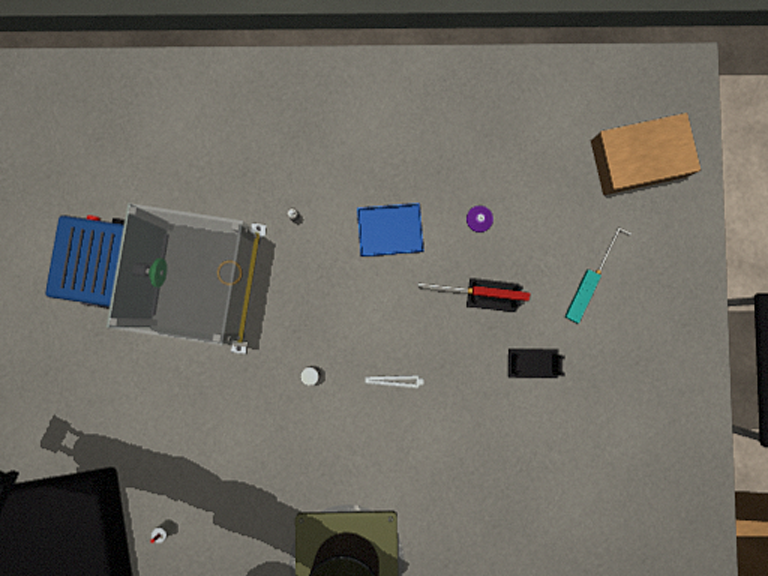

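View pics/scene0.png

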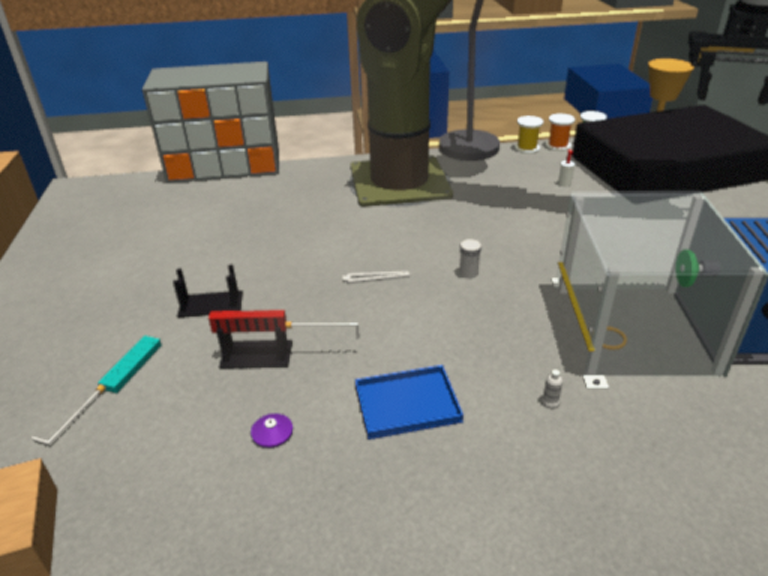

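Top view: the red pick lies in the left rest, with the handle near px (500,295) and the hook toward (420,287). The ring is at (229,272) inside the guard, behind the yellow edge running (258,235)–(240,345). The tray is at (390,230). The scene view agrees, with the hook tip at (357,330). Next I'll measure these accurately.

```bash
cat >> h.py <<'E'
def ray(p,uv,z):
    M=cv2.Rodrigues(np.array(p["rvec"],float))[0];c=-M.T@np.array(p["tvec"]).ravel()
    uv=np.atleast_2d(uv).astype(float)
    d=np.c_[(uv[:,0]-p["cx"])/p["fx"],(uv[:,1]-p["cy"])/p["fy"],np.ones(len(uv))]@M
    return c+d*((z-c[2])/d[:,2])[:,None]
def line(q):
    c=q[:,:2].mean(0);u,s,v=np.linalg.svd(q[:,:2]-c,full_matrices=False);return c,v[0]
def ringpos(p,box,z=.005):
    hsv=cv2.cvtColor(p["frame"],cv2.COLOR_RGB2HSV).astype(int)
    m=(hsv[...,0]>10)&(hsv[...,0]<25)&(hsv[...,1]>90)
    v,u=np.nonzero(m);k=(u>=box[0])&(u<box[2])&(v>=box[1])&(v<box[3])
    q=ray(p,np.c_[u,v][k],z)[:,:2].astype(np.float32)
    (c,r)=cv2.minEnclosingCircle(q);return len(q),np.array(c),r,q.mean(0)
E
python3 - <<'E'
from h import *
for n,box in(("top",(140,165,166,196)),("scene",(392,212,422,236))):
    p=snapshot(n);w=cloud(p);f=p["frame"];hsv=cv2.cvtColor(f,cv2.COLOR_RGB2HSV).astype(int)
    print(n,"ring",ringpos(p,box))
    ye=(hsv[...,0]>20)&(hsv[...,0]<32)&(hsv[...,1]>140)&(hsv[...,2]>70)
    v,u=np.nonzero(ye);a=np.c_[u,v];k=(u<180)if n=="top" else(u>365)
    q=ray(p,a[k],.055);
    c,d=line(q);print(" yellow",k.sum(),c,d,np.round(q[np.argmin(q@np.r_[d,0])],3),np.round(q[np.argmax(q@np.r_[d,0])],3)," depthz",np.nanmedian(w[ye],0))
    m=((hsv[...,0]<8)|(hsv[...,0]>172))&(hsv[...,1]>150)&(hsv[...,2]>60)&(w[...,1]<-.2)&(w[...,1]>-.42)&(w[...,2]>.074)
    q=w[m];q=q[q[:,2]>np.percentile(q[:,2],40)-.004];c,d=line(q);t=(q[:,:2]-c)@d
    print(" handle",len(q),c,d,"ang",np.arctan2(d[1],d[0]),"mid",c+d*(t.min()+t.max())/2,np.ptp(t),"z",np.median(q[:,2]))
    k=(w[...,2]>.02)&(w[...,1]>-.245)&(w[...,1]<-.1)&(w[...,0]>.48)&(w[...,0]<.6)
    q=w[k];o=q[np.argsort(q[:,1])];print(" wire",len(o),np.round(o[::max(1,len(o)//12)],3).tolist())
    T=[d for d in finder.masks_of(p,"tray")][0];q=w[T["pixels"]];q=q[(q[:,2]>-.01)&(q[:,2]<.025)].astype(np.float32)
    print(" tray",cv2.minAreaRect(q[:,:2].copy()))
E
```

```text
top ring (82, array([0.58280891, 0.22460909]), 0.0410921685397625, array([0.5876976, 0.2267417], dtype=float32))
 yellow 195 [0.55914324 0.18482913] [-0.98604671  0.16646886] [0.664 0.167 0.055] [0.455 0.204 0.055]  depthz [0.55769066 0.18262268 0.06333066]
 handle 198 [ 0.53983671 -0.30848421] [-0.1393459  -0.99024377] ang -1.7105971677536544 mid [ 0.53984879 -0.30839834] 0.10706805676681351 z 0.08140483525519086
 wire 46 [[0.548, -0.245, 0.06], [0.548, -0.242, 0.061], [0.551, -0.237, 0.054], [0.551, -0.227, 0.058], [0.554, -0.219, 0.055], [0.554, -0.215, 0.062], [0.554, -0.21, 0.058], [0.554, -0.2, 0.062], [0.554, -0.194, 0.064], [0.555, -0.189, 0.057], [0.558, -0.183, 0.055], [0.558, -0.174, 0.059], [0.558, -0.168, 0.058], [0.561, -0.163, 0.056], [0.561, -0.157, 0.058], [0.561, -0.151, 0.054]]
 tray ((0.6804518103599548, -0.09794530272483826), (0.10843753814697266, 0.13335397839546204), 3.6369121074676514)
scene ring (90, array([0.59930313, 0.22258063]), 0.037937141954898834, array([0.6022457, 0.2322344], dtype=float32))
 yellow 241 [0.39274365 0.32772591] [ 0.77991538 -0.62588498] [-0.621  1.226  0.055] [0.668 0.16  0.055]  depthz [0.47067247 0.19571871 0.0560566 ]
 handle 264 [ 0.54069325 -0.31401884] [-0.1612401  -0.98691521] ang -1.7327433890664454 mid [ 0.5411394  -0.31128804] 0.10757009093014944 z 0.08263529331381152
 wire 103 [[0.548, -0.244, 0.06], [0.55, -0.235, 0.06], [0.549, -0.226, 0.059], [0.554, -0.217, 0.061], [0.552, -0.209, 0.058], [0.555, -0.2, 0.06], [0.552, -0.191, 0.056], [0.556, -0.183, 0.058], [0.556, -0.174, 0.057], [0.558, -0.165, 0.057], [0.559, -0.156, 0.057], [0.561, -0.154, 0.052], [0.558, -0.153, 0.041]]
 tray ((0.6694576144218445, -0.09685413539409637), (0.11836069077253342, 0.13545119762420654), 2.6190967559814453)
```

```bash
cat >> h.py <<'E'
def go(x,y,z,head,n,pitch0=True):
    """rows (tool axes, cm/rad) to TCP x,y,z, pointing down, jaw heading head"""
    s=monitor.get_state();Rm=R.from_quat(s["eef_rot"]);P=np.array(s["tool_pos"])
    Y=np.array([np.cos(head),np.sin(head),0]);Z=np.array([0,0,-1.]);T=R.from_matrix(np.c_[np.cross(Y,Z),Y,Z])
    rv=(Rm.inv()*T).as_rotvec()/n;st=(np.array([x,y,z])-P)/n;rows=[]
    for i in range(n):
        a=Rm*R.from_rotvec(rv*i)
        rows.append(np.r_[a.inv().apply(st)*100,rv])
    rows=np.array(rows);np.set_printoptions(suppress=True)
    print("clock",s["clock"],"pos",np.round(P,4),"F",np.round(s["contact_force"],2),"op",s["opening"],"turn",np.round(np.linalg.norm(rv),3))
    for r in rows: print(",".join(f"{v:.3f}" for v in r)+",")
E
python3 - <<'E'
from h import *
go(.542,-.2995,.26,-.141,16)
for n,box in(("top",(142,170,162,193)),("scene",(390,212,424,236))):
    p=snapshot(n);hsv=cv2.cvtColor(p["frame"],cv2.COLOR_RGB2HSV).astype(int)
    m=(hsv[...,0]>8)&(hsv[...,0]<25)&(hsv[...,1]>90);v,u=np.nonzero(m);k=(u>=box[0])&(u<box[2])&(v>=box[1])&(v<box[3])
    q=ray(p,np.c_[u,v][k],.004)[:,:2]
    from scipy.optimize import least_squares
    f=least_squares(lambda c:np.hypot(*(q-c).T)-.0235,q.mean(0),loss="soft_l1",f_scale=.002)
    print(n,len(q),f.x,np.median(abs(f.fun)))
    save(p,n+"r",(box[0]-12,box[1]-12,box[2]+12,box[3]+12),8)
a=cv2.imread("pics/topr.png");b=cv2.imread("pics/scener.png");H=max(a.shape[0],b.shape[0])
cv2.imwrite("pics/rr.png",np.hstack([cv2.copyMakeBorder(x,0,H-x.shape[0],0,0,0) for x in(a,b)]))
E
```

```text
clock 1.2 pos [0.2655 0.5658 0.3028] F [ 0.08 -0.28  0.64] op 1.0006142661303383 turn 0.08
-3.862,-4.162,0.267,0.000,-0.000,0.080,
-4.181,-3.842,0.267,0.000,-0.000,0.080,
-4.473,-3.497,0.267,0.000,-0.000,0.080,
-4.736,-3.131,0.267,0.000,-0.000,0.080,
-4.970,-2.744,0.267,0.000,-0.000,0.080,
-5.173,-2.341,0.267,0.000,-0.000,0.080,
-5.342,-1.922,0.267,0.000,-0.000,0.080,
-5.478,-1.491,0.267,0.000,-0.000,0.080,
-5.579,-1.051,0.267,0.000,-0.000,0.080,
-5.645,-0.605,0.267,0.000,-0.000,0.080,
-5.676,-0.154,0.267,0.000,-0.000,0.080,
-5.670,0.298,0.267,0.000,-0.000,0.080,
-5.628,0.747,0.267,0.000,-0.000,0.080,
-5.551,1.192,0.267,0.000,-0.000,0.080,
-5.439,1.630,0.267,0.000,-0.000,0.080,
-5.292,2.057,0.267,0.000,-0.000,0.080,
top 65 [0.59446394 0.23620803] 0.0008486992381412095
scene 116 [0.59305952 0.22770961] 0.004696372067112743
```

View pics/rr.png

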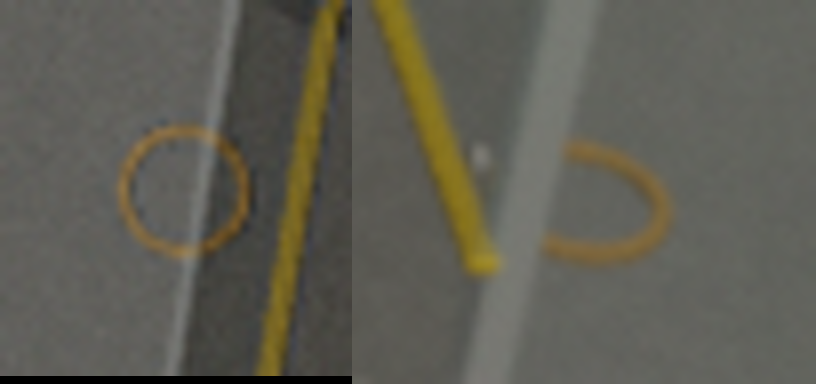

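The ring is clear in both crops: centre at top px (153,182), which is about (0.594,0.236) in the world and 59 mm behind the sheet. Now moving over the pick.

Call:
{"op": "carry_out", "data": {
  "motion": [-3.862,-4.162,0.267,0,0,0.08,-4.181,-3.842,0.267,0,0,0.08,-4.473,-3.497,0.267,0,0,0.08,-4.736,-3.131,0.267,0,0,0.08,-4.97,-2.744,0.267,0,0,0.08,-5.173,-2.341,0.267,0,0,0.08,-5.342,-1.922,0.267,0,0,0.08,-5.478,-1.491,0.267,0,0,0.08]
}}

```text
clock: 2.3
tool_pos: [0.4038, 0.1315, 0.2816]
eef_rot: [0.515, 0.857, 0.001, 0.0]
contact_force: [1.0, -0.5, 0.4]
opening: 0.999
```

Call:
{"op": "carry_out", "data": {
  "motion": [-5.579,-1.051,0.267,0,0,0.08,-5.645,-0.605,0.267,0,0,0.08,-5.676,-0.154,0.267,0,0,0.08,-5.67,0.298,0.267,0,0,0.08,-5.628,0.747,0.267,0,0,0.08,-5.551,1.192,0.267,0,0,0.08,-5.439,1.63,0.267,0,0,0.08,-5.292,2.057,0.267,0,0,0.08],
  "hand": 5
}}

```text
clock: 3.3
tool_pos: [0.5397, -0.3022, 0.26]
eef_rot: [0.758, 0.652, 0.0, 0.0]
contact_force: [0.4, 0.2, -0.0]
opening: 0.566
```

Run:
```python
from h import *
go(.542,-.2995,.112,-.141,6);print(np.round(monitor.get_state()["q"],2))
```

```text
clock 3.3 pos [ 0.5397 -0.3022  0.26  ] F [ 0.41  0.25 -0.  ] op 0.5659585071094437 turn 0.002
0.049,0.029,2.467,0.000,-0.000,-0.002,
0.049,0.029,2.467,0.000,-0.000,-0.002,
0.049,0.030,2.467,0.000,-0.000,-0.002,
0.050,0.030,2.467,0.000,-0.000,-0.002,
0.050,0.031,2.467,0.000,-0.000,-0.002,
0.050,0.031,2.467,0.000,-0.000,-0.002,
[ 0.42  0.73  0.03  1.64 -0.03  0.78  0.31]
```

Call:
{"op": "carry_out", "data": {
  "motion": [0,0,3,0,0,0,0,0,3,0,0,0,0,0,2,0,0,0,0,0,0,0,0,0]
}}

```text
clock: 3.8
tool_pos: [0.5384, -0.2999, 0.1786]
eef_rot: [0.757, 0.653, -0.001, -0.002]
contact_force: [-0.1, 0.6, 0.4]
opening: 0.57
```

Run:
```python
from h import *
go(.542,-.2995,.112,-.141,4)
p=snapshot("scene");save(p,"g1",(100,130,260,250),5)
```

```text
clock 3.8 pos [ 0.5384 -0.2999  0.1786] F [-0.08  0.56  0.41] op 0.5699510792482418 turn 0.002
0.020,0.092,1.664,-0.001,-0.000,-0.002,
0.021,0.091,1.664,-0.001,-0.000,-0.002,
0.021,0.089,1.664,-0.001,-0.000,-0.002,
0.021,0.088,1.664,-0.001,-0.000,-0.002,
```

View pics/g1.png

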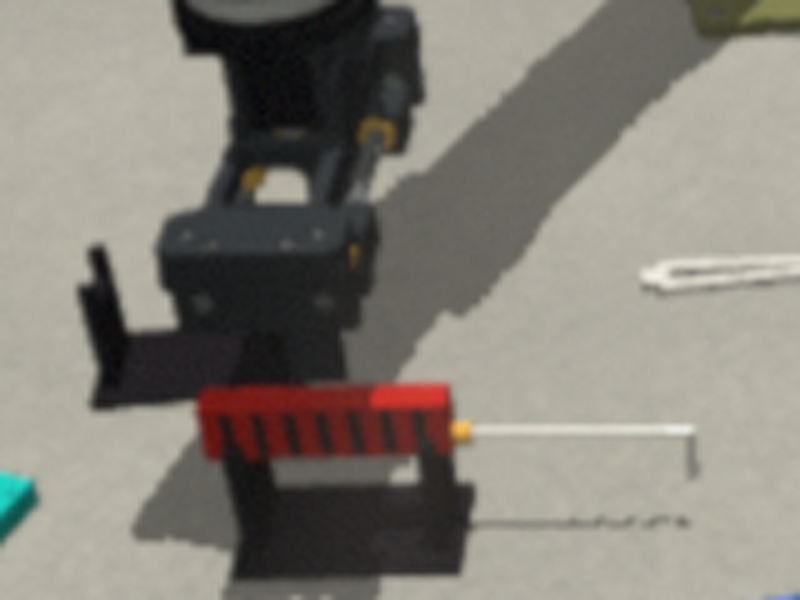

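The gripper stands over the middle of the handle (crop px 325,420), clear of the posts. Now going down and gripping.

Call:
{"op": "carry_out", "data": {
  "motion": [0.02,0.09,1.66,-0.001,0,-0.002,0.02,0.09,1.66,-0.001,0,-0.002,0.02,0.09,1.66,-0.001,0,-0.002,0.02,0.09,1.66,-0.001,0,-0.002,0,0,0,0,0,0,0,0,0,0,0,0]
}}

```text
clock: 4.6
tool_pos: [0.5431, -0.3003, 0.1136]
eef_rot: [0.755, 0.656, 0.001, 0.002]
contact_force: [-0.1, -0.5, -0.2]
opening: 0.57
```

Call:
{"op": "carry_out", "data": {
  "motion": [0,0,0,0,0,0,0,0,0,0,0,0,0,0,0,0,0,0,0,0,0,0,0,0,0,0,0,0,0,0,0,0,0,0,0,0],
  "hand": 0.5,
  "grip_force": 45
}}

```text
clock: 5.35
tool_pos: [0.5426, -0.3001, 0.1137]
eef_rot: [0.755, 0.656, 0.001, 0.001]
contact_force: [-2.7, 0.7, 3.3]
opening: 0.178
```

Call:
{"op": "carry_out", "data": {
  "motion": [0,0,-1,0,0,0,0,0,-2,0,0,0,0,0,-2,0,0,0,0,0,-2,0,0,0,0,0,0,0,0,0]
}}

```text
clock: 5.98
tool_pos: [0.5439, -0.3008, 0.1863]
eef_rot: [0.755, 0.656, 0.002, 0.004]
contact_force: [-0.4, 0.5, -0.9]
opening: 0.176
```

Run:
```python
from h import *
s=monitor.get_state();P=s["tool_pos"];print(P,R.from_quat(s["eef_rot"]).as_matrix().round(3).tolist(),s["clock"])
for n in("top","scene"):
    p=snapshot(n);w=cloud(p);f=p["frame"]
    k=(w[...,2]>.05)&(w[...,2]<.16)&(w[...,1]>-.235)&(w[...,1]<-.1)&(w[...,0]>.5)&(w[...,0]<.62)
    q=w[k];o=q[np.argsort(q[:,1])];print(n,len(o),np.round(o[::max(1,len(o)//14)],3).tolist())
    print(" lowest",np.round(o[np.argsort(o[:,2])[:6]],4).tolist())
    hsv=cv2.cvtColor(f,cv2.COLOR_RGB2HSV).astype(int)
    m=((hsv[...,0]<8)|(hsv[...,0]>172))&(hsv[...,1]>150)&(hsv[...,2]>60)&(w[...,1]<-.2)&(w[...,1]>-.42)&(w[...,2]>.1)
    c,d=line(w[m]);print(" handle",c,"head",np.arctan2(-d[1],-d[0])if d[1]<0 else np.arctan2(d[1],d[0]),np.polyfit(w[m][:,1],w[m][:,2],1))
    if n=="scene": save(p,"lift",(120,140,280,260),5)
```

```text
[ 0.54393998 -0.30079492  0.18628864] [[0.14, 0.99, 0.009], [0.99, -0.14, -0.003], [-0.002, 0.009, -1.0]] 5.975
top 44 [[0.554, -0.234, 0.136], [0.557, -0.23, 0.131], [0.557, -0.227, 0.131], [0.557, -0.218, 0.134], [0.558, -0.21, 0.13], [0.558, -0.207, 0.131], [0.56, -0.202, 0.133], [0.561, -0.194, 0.13], [0.561, -0.188, 0.132], [0.561, -0.183, 0.129], [0.564, -0.177, 0.13], [0.564, -0.169, 0.128], [0.564, -0.163, 0.129], [0.567, -0.16, 0.131], [0.565, -0.153, 0.118]]
 lowest [[0.5651, -0.1529, 0.1183], [0.5642, -0.1663, 0.127], [0.5671, -0.1552, 0.1276], [0.567, -0.1579, 0.1277], [0.5607, -0.2078, 0.1279], [0.5608, -0.1995, 0.128]]
 handle [ 0.54919341 -0.26680175] head 1.358130503023011 [-0.13765456  0.11552969]
scene 98 [[0.552, -0.234, 0.13], [0.553, -0.228, 0.133], [0.558, -0.219, 0.132], [0.555, -0.213, 0.132], [0.557, -0.205, 0.13], [0.56, -0.198, 0.134], [0.56, -0.19, 0.131], [0.559, -0.184, 0.131], [0.562, -0.176, 0.13], [0.565, -0.17, 0.134], [0.565, -0.161, 0.13], [0.564, -0.156, 0.107], [0.564, -0.155, 0.126], [0.565, -0.154, 0.114]]
 lowest [[0.5637, -0.1543, 0.1019], [0.5654, -0.1564, 0.1062], [0.5658, -0.1543, 0.1062], [0.5631, -0.154, 0.1068], [0.5636, -0.1562, 0.1075], [0.565, -0.154, 0.1109]]
 handle [ 0.55131848 -0.28171027] head 1.4529723172559392 [0.2368741  0.21037313]
```

View pics/lift.png

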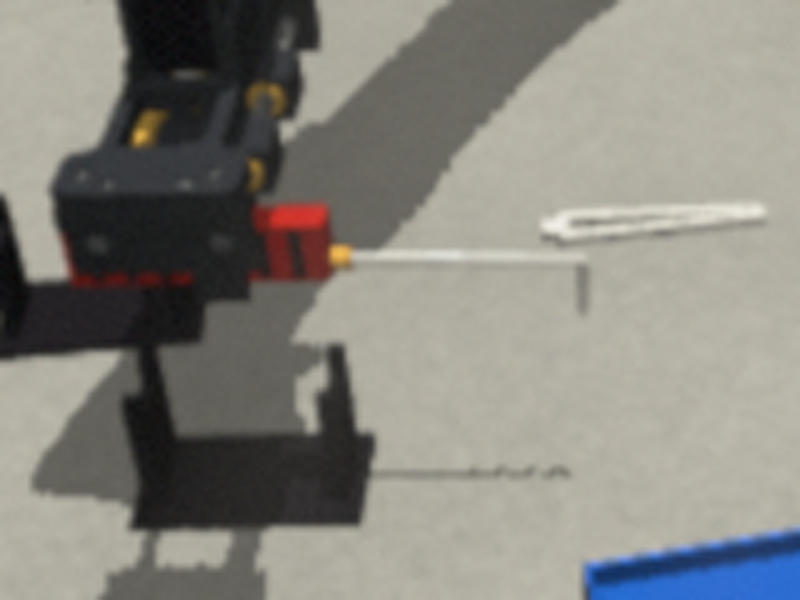

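The pick is level and held square. The hook point is near (0.5645,-0.154,0.102), 0.148 m ahead of the TCP and about 0.085 m below it (crop px 583,312). I'll carry it to the front of the slot.

Run:
```python
from h import *
go(.5518,-.0176,.108,-.167,7)
```

```text
clock 6.075 pos [ 0.5427 -0.3001  0.184 ] F [ 0.5   0.6  -1.47] op 0.17417550050304942 turn 0.004
4.014,-0.439,1.084,0.001,0.000,0.004,
4.012,-0.454,1.084,0.001,0.000,0.004,
4.010,-0.469,1.084,0.001,0.000,0.004,
4.008,-0.484,1.085,0.001,0.000,0.004,
4.007,-0.498,1.085,0.001,0.000,0.004,
4.005,-0.513,1.085,0.001,0.000,0.004,
4.003,-0.528,1.086,0.001,0.000,0.004,
```

Call:
{"op": "carry_out", "data": {
  "motion": [4.01,-0.44,0.8,0.001,0,0.004,4.01,-0.45,1.08,0.001,0,0.004,4.01,-0.47,1.08,0.001,0,0.004,4.01,-0.48,1.08,0.001,0,0.004,4.01,-0.5,1.08,0.001,0,0.004,4.01,-0.51,1.08,0.001,0,0.004,4.01,-0.53,1,0.001,0,0.004,0,0,0,0,0,0]
}}

```text
clock: 7.08
tool_pos: [0.5511, -0.0125, 0.1101]
eef_rot: [0.762, 0.648, -0.001, -0.003]
contact_force: [-0.5, -0.9, -1.4]
opening: 0.179
```

Call:
{"op": "carry_out", "data": {
  "motion": [0,0,0.4,0,0,0,0,0,0.4,0,0,0,0,0,0.2,0,0,0,0,0,0,0,0,0,0,0,0,0,0,0]
}}

```text
clock: 7.7
tool_pos: [0.5519, -0.0178, 0.1017]
eef_rot: [0.764, 0.645, -0.001, -0.001]
contact_force: [0.6, 0.4, -0.7]
opening: 0.175
```

Run:
```python
from h import *
go(.5518,-.0176,.095,-.167,1)
s=monitor.get_state();print(s["moment"],s["joint_torque"])
for n in("top","scene"):
    p=snapshot(n);w=cloud(p)
    k=(w[...,2]>.006)&(w[...,2]<.06)&(w[...,1]>.10)&(w[...,1]<.15)&(w[...,0]>.54)&(w[...,0]<.62)
    q=w[k];print(n,len(q),np.round(q[np.argsort(q[:,2])],4)[:8].tolist())
    q=q[np.argsort(-q[:,1])];print(np.round(q[:5],4).tolist())
```

```text
clock 7.7 pos [ 0.5519 -0.0178  0.1017] F [ 0.64  0.41 -0.72] op 0.17524757769149088 turn 0.003
0.016,-0.008,0.665,-0.003,-0.000,-0.001,
[-0.09165317  0.08752485 -0.00188853] [  0.10378289 -52.81385064   2.48497009  -6.04253098  -0.02040527
   0.02492811   0.00061589]
top 16 [[0.5876, 0.1325, 0.0077], [0.5767, 0.129, 0.0274], [0.5783, 0.126, 0.0435], [0.5781, 0.114, 0.0439], [0.5751, 0.1168, 0.0448], [0.575, 0.1079, 0.0451], [0.5751, 0.1197, 0.0453], [0.575, 0.1138, 0.0454]]
[[0.5876, 0.1325, 0.0077], [0.5782, 0.1314, 0.0463], [0.5767, 0.129, 0.0274], [0.5781, 0.1282, 0.0474], [0.5783, 0.126, 0.0435]]
scene 39 [[0.5785, 0.1267, 0.0207], [0.5778, 0.1267, 0.0231], [0.5774, 0.1289, 0.0255], [0.576, 0.1292, 0.0272], [0.5775, 0.126, 0.0289], [0.5761, 0.1263, 0.0306], [0.5781, 0.1278, 0.0321], [0.5764, 0.1258, 0.0339]]
[[0.5753, 0.1296, 0.0443], [0.576, 0.1292, 0.0272], [0.5774, 0.1289, 0.0255], [0.5793, 0.1285, 0.0418], [0.5781, 0.1278, 0.0321]]
```

Call:
{"op": "carry_out", "data": {
  "motion": [0,0,0.3,0,0,0,0,0,0.3,0,0,0,0,0,0.1,0,0,0,0,0,0,0,0,0,0,0,0,0,0,0]
}}

```text
clock: 8.43
tool_pos: [0.5518, -0.0175, 0.0946]
eef_rot: [0.764, 0.645, -0.001, -0.001]
contact_force: [0.5, -0.3, -0.3]
opening: 0.17
```

```bash
cat > r.py <<'E'
from h import *
for i in range(4):
    s=monitor.get_state();print(np.round(s["tool_pos"],4),"F",np.round(s["contact_force"],2),"M",np.round(s["moment"],3),round(s["clock"],2),"pz",np.round(R.from_quat(s["eef_rot"]).as_matrix()[2,:2],4))
    if i<3: p=snapshot("scene")
E
python3 r.py
```

```text
[ 0.5518 -0.0175  0.0946] F [ 0.51 -0.27 -0.27] M [-0.102  0.064  0.015] 8.43 pz [ 0.0001 -0.0029]
[ 0.5518 -0.0175  0.0946] F [-0.66 -0.26 -0.16] M [-0.045  0.051  0.042] 8.47 pz [ 0.0001 -0.0029]
[ 0.5518 -0.0175  0.0946] F [ 0.02 -0.83 -0.68] M [-0.076  0.011 -0.016] 8.53 pz [ 0.0001 -0.0029]
[ 0.5518 -0.0175  0.0946] F [ 0.21 -0.01  0.15] M [-0.124  0.004  0.046] 8.57 pz [ 0.0001 -0.0028]
```

Call:
{"op": "carry_out", "data": {
  "motion": [0,0,0.2,0,0,0,0,0,0.15,0,0,0,0,0,0,0,0,0]
}}

```text
clock: 8.95
tool_pos: [0.5517, -0.0175, 0.0909]
eef_rot: [0.764, 0.645, -0.001, -0.001]
contact_force: [0.1, 0.2, -2.3]
opening: 0.179
```

```bash
python3 r.py
```

```text
[ 0.5517 -0.0175  0.0909] F [ 0.07  0.22 -2.3 ] M [-0.075  0.1   -0.012] 8.95 pz [ 0.     -0.0033]
[ 0.5517 -0.0175  0.091 ] F [ 0.42 -0.15 -1.09] M [-0.04   0.055 -0.028] 9.0 pz [ 0.     -0.0032]
[ 0.5518 -0.0175  0.091 ] F [ 0.26 -0.08 -1.04] M [-0.009  0.065  0.036] 9.05 pz [ 0.0001 -0.0031]
[ 0.5518 -0.0175  0.0911] F [ 0.07  0.49 -1.39] M [-0.07   0.117  0.041] 9.1 pz [ 0.0001 -0.003 ]
```

Call:
{"op": "carry_out", "data": {
  "motion": [0,0,0.08,0,0,0,0,0,0,0,0,0]
}}

```text
clock: 9.35
tool_pos: [0.5517, -0.0175, 0.0902]
eef_rot: [0.764, 0.645, -0.001, -0.001]
contact_force: [0.2, 0.1, -1.1]
opening: 0.176
```

```bash
python3 r.py
```

```text
[ 0.5517 -0.0175  0.0902] F [ 0.25  0.14 -1.09] M [-0.068  0.077  0.01 ] 9.35 pz [ 0.     -0.0031]
[ 0.5517 -0.0175  0.0902] F [ 0.44  0.3  -0.37] M [-0.037  0.071 -0.049] 9.4 pz [ 0.0001 -0.0031]
[ 0.5518 -0.0175  0.0903] F [ 0.63 -0.39 -0.74] M [-0.039  0.06   0.014] 9.45 pz [ 0.0001 -0.003 ]
[ 0.5518 -0.0175  0.0903] F [ 0.28  0.61 -1.61] M [-0.02   0.021 -0.036] 9.5 pz [ 0.0001 -0.003 ]
```

Call:
{"op": "carry_out", "data": {
  "motion": [0,0,0.08,0,0,0,0,0,0,0,0,0]
}}

```text
clock: 9.75
tool_pos: [0.5517, -0.0175, 0.0894]
eef_rot: [0.764, 0.645, -0.001, -0.001]
contact_force: [0.4, 0.1, -0.3]
opening: 0.179
```

```bash
python3 r.py
```

```text
[ 0.5517 -0.0175  0.0894] F [ 0.38  0.08 -0.32] M [-0.     0.036  0.029] 9.75 pz [ 0.0001 -0.0031]
[ 0.5517 -0.0175  0.0894] F [-0.32 -0.18 -0.66] M [-0.047  0.028 -0.016] 9.8 pz [ 0.0001 -0.0031]
[ 0.5518 -0.0175  0.0894] F [ 0.    0.48 -0.82] M [-0.049  0.122 -0.022] 9.85 pz [ 0.0001 -0.003 ]
[ 0.5518 -0.0175  0.0895] F [ 0.19 -0.73 -0.49] M [-0.084  0.116  0.031] 9.9 pz [ 0.0001 -0.003 ]
```

Call:
{"op": "carry_out", "data": {
  "motion": [0,0,0.08,0,0,0,0,0,0,0,0,0]
}}

```text
clock: 10.15
tool_pos: [0.5517, -0.0175, 0.0886]
eef_rot: [0.764, 0.645, -0.001, -0.001]
contact_force: [0.1, -0.5, -0.9]
opening: 0.179
```

```bash
python3 r.py
```

```text
[ 0.5517 -0.0175  0.0886] F [ 0.07 -0.5  -0.85] M [-0.114  0.06  -0.047] 10.15 pz [ 0.     -0.0031]
[ 0.5517 -0.0175  0.0886] F [ 0.52  0.72 -1.08] M [-0.04   0.071  0.036] 10.2 pz [ 0.     -0.0031]
[ 0.5518 -0.0175  0.0887] F [-0.8   0.08 -0.58] M [-0.095  0.098  0.013] 10.25 pz [ 0.0001 -0.003 ]
[ 0.5518 -0.0175  0.0887] F [-0.2  -0.16 -0.53] M [-0.027  0.097  0.016] 10.3 pz [ 0.0001 -0.0029]
```

Call:
{"op": "carry_out", "data": {
  "motion": [0,0,0.07,0,0,0,0,0,0,0,0,0]
}}

```text
clock: 10.55
tool_pos: [0.5517, -0.0175, 0.0879]
eef_rot: [0.764, 0.645, -0.001, -0.001]
contact_force: [-0.7, 0.2, -1.1]
opening: 0.18
```

```bash
python3 r.py
```

```text
[ 0.5517 -0.0175  0.0879] F [-0.73  0.22 -1.1 ] M [-0.171  0.026  0.016] 10.55 pz [ 0.     -0.0032]
[ 0.5517 -0.0175  0.0879] F [-0.11  0.28  0.03] M [-0.102  0.08  -0.001] 10.6 pz [ 0.0001 -0.0031]
[ 0.5518 -0.0175  0.0879] F [-0.3   0.94 -0.66] M [-0.116  0.107 -0.013] 10.65 pz [ 0.    -0.003]
[ 0.5517 -0.0175  0.088 ] F [-0.46  0.28 -0.69] M [-0.086  0.106 -0.01 ] 10.7 pz [ 0.    -0.003]
```

Call:
{"op": "carry_out", "data": {
  "motion": [0,0,0.06,0,0,0,0,0,0,0,0,0]
}}

```text
clock: 10.95
tool_pos: [0.5517, -0.0175, 0.0873]
eef_rot: [0.764, 0.645, -0.001, -0.001]
contact_force: [0.1, -0.8, -0.2]
opening: 0.179
```

```bash
python3 r.py
```

```text
[ 0.5517 -0.0175  0.0873] F [ 0.14 -0.8  -0.18] M [-0.107  0.077  0.006] 10.95 pz [ 0.0001 -0.0031]
[ 0.5517 -0.0175  0.0873] F [-0.15  0.59 -0.15] M [-0.032  0.017  0.057] 11.0 pz [ 0.     -0.0031]
[ 0.5518 -0.0175  0.0873] F [0.32 0.2  0.04] M [-0.087  0.071  0.028] 11.05 pz [ 0.0001 -0.003 ]
[ 0.5518 -0.0175  0.0874] F [ 0.28 -0.71 -0.35] M [-0.052  0.069 -0.04 ] 11.1 pz [ 0.0001 -0.003 ]
```

Call:
{"op": "carry_out", "data": {
  "motion": [0,0,0.06,0,0,0,0,0,0,0,0,0]
}}

```text
clock: 11.35
tool_pos: [0.5517, -0.0175, 0.0867]
eef_rot: [0.764, 0.645, -0.001, -0.001]
contact_force: [0.8, 0.5, -0.6]
opening: 0.18
```

```bash
python3 r.py
```

```text
[ 0.5517 -0.0175  0.0867] F [ 0.76  0.47 -0.62] M [-0.099  0.122  0.008] 11.35 pz [ 0.0001 -0.0031]
[ 0.5517 -0.0175  0.0868] F [0.41 0.48 0.09] M [-0.088  0.073  0.008] 11.4 pz [ 0.    -0.003]
[ 0.5517 -0.0175  0.0867] F [ 0.74 -0.46 -0.4 ] M [-0.035  0.097  0.007] 11.45 pz [ 0.    -0.003]
[ 0.5518 -0.0175  0.0868] F [-0.03  0.41 -0.53] M [-0.067  0.088 -0.007] 11.5 pz [ 0.    -0.003]
```

Call:
{"op": "carry_out", "data": {
  "motion": [0,0,0.06,0,0,0,0,0,0,0,0,0]
}}

```text
clock: 11.75
tool_pos: [0.5517, -0.0175, 0.0861]
eef_rot: [0.764, 0.645, -0.001, -0.001]
contact_force: [0.2, 0.2, -0.8]
opening: 0.178
```

```bash
python3 r.py
```

```text
[ 0.5517 -0.0175  0.0861] F [ 0.24  0.23 -0.82] M [-0.149  0.059 -0.005] 11.75 pz [ 0.0001 -0.0031]
[ 0.5517 -0.0175  0.0861] F [-0.6  -0.99 -1.49] M [-0.091  0.128 -0.027] 11.8 pz [ 0.0001 -0.0031]
[ 0.5517 -0.0175  0.0861] F [-0.72  0.02 -1.45] M [-0.081  0.077 -0.02 ] 11.85 pz [ 0.     -0.0031]
[ 0.5518 -0.0175  0.0862] F [-0.36 -0.26 -0.46] M [-0.002  0.105  0.014] 11.9 pz [ 0.    -0.003]
```

Call:
{"op": "carry_out", "data": {
  "motion": [0,0,0.06,0,0,0,0,0,0,0,0,0]
}}

```text
clock: 12.15
tool_pos: [0.5518, -0.0175, 0.0855]
eef_rot: [0.764, 0.645, -0.001, -0.001]
contact_force: [-0.6, -0.0, -1.3]
opening: 0.172
```

```bash
python3 r.py
python3 - <<'E'
from h import *
for n in("scene",):
  for i in range(2):
    p=snapshot(n);w=cloud(p)
    k=(w[...,2]>.004)&(w[...,2]<.06)&(w[...,1]>.10)&(w[...,1]<.15)&(w[...,0]>.56)&(w[...,0]<.60)
    q=w[k];print(n,len(q),np.round(q[np.argsort(q[:,2])],4)[:8].tolist(),"wire",np.median(q[q[:,1]<.122][:,2]))
E
```

```text
[ 0.5518 -0.0175  0.0855] F [-0.56 -0.03 -1.3 ] M [-0.084  0.061 -0.047] 12.15 pz [ 0.0001 -0.003 ]
[ 0.5518 -0.0175  0.0855] F [-0.71 -0.43 -0.94] M [-0.078  0.052 -0.008] 12.2 pz [ 0.0001 -0.003 ]
[ 0.5518 -0.0175  0.0856] F [-0.36  1.15 -0.44] M [-0.073  0.069 -0.024] 12.25 pz [ 0.0001 -0.0029]
[ 0.5518 -0.0175  0.0856] F [-0.56 -0.62  0.11] M [-0.099  0.058 -0.006] 12.3 pz [ 0.0001 -0.003 ]
scene 35 [[0.5633, 0.1122, 0.004], [0.5724, 0.1213, 0.0042], [0.5908, 0.103, 0.0043], [0.5765, 0.1268, 0.0069], [0.5792, 0.128, 0.0089], [0.5775, 0.1284, 0.0105], [0.5781, 0.1256, 0.0114], [0.5753, 0.129, 0.0116]] wire 0.030369805306907492
scene 36 [[0.5769, 0.127, 0.0041], [0.5986, 0.1075, 0.0043], [0.5802, 0.1427, 0.0045], [0.5746, 0.1277, 0.0051], [0.5779, 0.1286, 0.0077], [0.5744, 0.1274, 0.008], [0.5762, 0.129, 0.0093], [0.5767, 0.1259, 0.0132]] wire 0.03049665597053735
```

Call:
{"op": "carry_out", "data": {
  "motion": [0,0,0.05,0,0,0,0,0,0,0,0,0]
}}

```text
clock: 12.65
tool_pos: [0.5518, -0.0175, 0.0851]
eef_rot: [0.764, 0.645, -0.001, -0.001]
contact_force: [0.8, 0.5, -0.2]
opening: 0.175
```

```bash
python3 r.py
```

```text
[ 0.5518 -0.0175  0.0851] F [ 0.77  0.49 -0.2 ] M [-0.018  0.108 -0.001] 12.65 pz [ 0.     -0.0029]
[ 0.5518 -0.0175  0.0851] F [ 0.26 -0.13 -0.14] M [-0.055  0.103  0.   ] 12.7 pz [ 0.0001 -0.0029]
[ 0.5518 -0.0175  0.0851] F [ 0.09 -0.87 -0.39] M [-0.029  0.049 -0.015] 12.75 pz [ 0.0001 -0.0029]
[ 0.5518 -0.0175  0.0851] F [ 0.2  -1.16 -0.46] M [-0.022  0.064 -0.029] 12.8 pz [ 0.0001 -0.0029]
```

Call:
{"op": "carry_out", "data": {
  "motion": [0,0,0.05,0,0,0,0,0,0,0,0,0]
}}

```text
clock: 13.05
tool_pos: [0.5518, -0.0176, 0.0846]
eef_rot: [0.764, 0.645, -0.001, -0.001]
contact_force: [0.6, 0.0, 0.4]
opening: 0.175
```

```bash
python3 r.py
```

```text
[ 0.5518 -0.0176  0.0846] F [0.61 0.03 0.35] M [-0.007  0.055 -0.014] 13.05 pz [ 0.     -0.0029]
[ 0.5518 -0.0176  0.0846] F [-0.67 -0.72 -0.44] M [-0.034  0.102  0.027] 13.1 pz [ 0.     -0.0029]
[ 0.5518 -0.0176  0.0846] F [-0.81 -0.39  0.39] M [-0.042  0.056 -0.026] 13.15 pz [-0.     -0.0029]
[ 0.5518 -0.0176  0.0846] F [ 0.07 -1.4  -0.26] M [-0.056  0.078 -0.019] 13.2 pz [ 0.     -0.0028]
```

Call:
{"op": "carry_out", "data": {
  "motion": [0,0,0.05,0,0,0,0,0,0,0,0,0]
}}

```text
clock: 13.45
tool_pos: [0.5518, -0.0176, 0.0841]
eef_rot: [0.764, 0.645, -0.001, -0.001]
contact_force: [0.3, -0.7, 0.1]
opening: 0.18
```

```bash
python3 r.py
```

```text
[ 0.5518 -0.0176  0.0841] F [ 0.32 -0.72  0.09] M [-0.047  0.075 -0.033] 13.45 pz [-0.     -0.0029]
[ 0.5517 -0.0176  0.0841] F [-0.05 -0.75  0.42] M [-0.062  0.055  0.017] 13.5 pz [-0.     -0.0029]
[ 0.5518 -0.0176  0.0841] F [ 0.55 -0.88  0.41] M [-0.049  0.06   0.032] 13.55 pz [-0.0001 -0.003 ]
[ 0.5518 -0.0176  0.0841] F [-0.45 -0.09  1.58] M [-0.043  0.088  0.058] 13.6 pz [-0.     -0.0029]
```

Light touch with the TCP at about 0.085: Fz rose from −0.6 to +0.6 N over the last 1 mm. I'll lift 10 mm, enter the slot and stop over the ring centre.

Call:
{"op": "carry_out", "data": {
  "motion": [0,0,-0.6,0,0,0,0,0,-0.5,0,0,0,2,0,0,0,0,0,2.5,0,0,0,0,0,2.5,0,0,0,0,0,2.5,0,0,0,0,0,1.45,0,0,0,0,0,0,0,0,0,0,0]
}}

```text
clock: 14.6
tool_pos: [0.5701, 0.0917, 0.0952]
eef_rot: [0.763, 0.646, -0.001, -0.001]
contact_force: [-0.3, -0.5, -0.3]
opening: 0.178
```

```bash
python3 r.py
python3 - <<'E'
from h import *
p=snapshot("top");save(p,"in_t",(125,150,190,235),6)
p=snapshot("scene");save(p,"in_s",(340,185,440,255),4.5)
a=cv2.imread("pics/in_t.png");b=cv2.imread("pics/in_s.png");H=max(a.shape[0],b.shape[0])
im=np.hstack([cv2.copyMakeBorder(x,0,H-x.shape[0],0,0,0) for x in(a,b)]);print(im.shape)
cv2.imwrite("pics/in.png",im[:600,:800] if im.shape[1]<=800 else cv2.resize(im,None,fx=.9,fy=.9))
E
```

```text
[0.5701 0.0917 0.0952] F [-0.32 -0.53 -0.3 ] M [-0.013  0.092  0.006] 14.6 pz [ 0.0007 -0.0028]
[0.57   0.0901 0.0952] F [ 0.45 -0.33 -0.39] M [-0.083  0.049 -0.016] 14.65 pz [-0.0005 -0.003 ]
[0.5699 0.0892 0.0951] F [ 0.2  -0.97 -1.46] M [-0.1    0.066 -0.029] 14.7 pz [-0.0011 -0.0031]
[0.5699 0.0888 0.0951] F [-0.06  0.29 -1.06] M [-0.078  0.078 -0.027] 14.75 pz [-0.0013 -0.0031]
(510, 840, 3)
```

View pics/in.png

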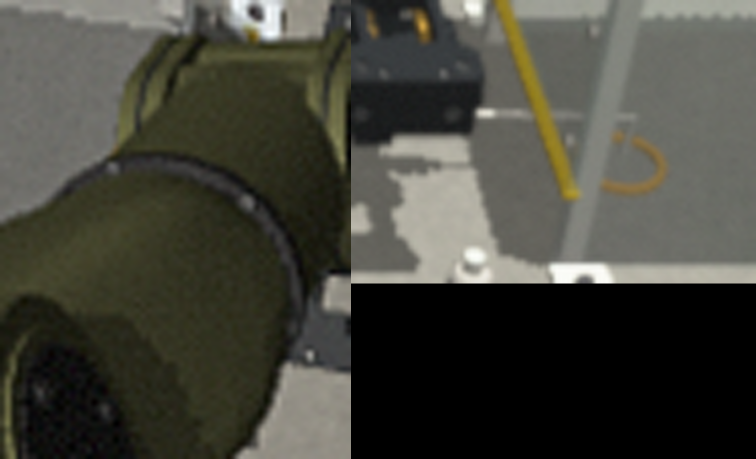

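The hook leg ends at crop px (629,150). With its 10 mm height taken off, that falls near the ring centre (632,164), so I can lower it into the ring.

Call:
{"op": "carry_out", "data": {
  "motion": [0,0,0.4,0,0,0,0,0,0.4,0,0,0,0,0,0.1,0,0,0,0,0,0,0,0,0]
}}

```text
clock: 15.35
tool_pos: [0.57, 0.0904, 0.0859]
eef_rot: [0.764, 0.645, -0.001, -0.001]
contact_force: [0.8, 0.4, -0.8]
opening: 0.175
```

```bash
python3 r.py
```

```text
[0.57   0.0904 0.0859] F [ 0.79  0.38 -0.78] M [-0.022  0.053  0.037] 15.35 pz [-0.     -0.0033]
[0.57   0.0905 0.086 ] F [ 0.8  -0.57 -0.38] M [-0.078  0.071 -0.027] 15.4 pz [ 0.     -0.0031]
[0.5701 0.0905 0.0861] F [-0.46  0.39 -1.14] M [-0.032  0.133  0.014] 15.45 pz [ 0.0001 -0.0029]
[0.5701 0.0905 0.0861] F [ 1.08 -0.42 -1.62] M [-0.144  0.09  -0.009] 15.5 pz [ 0.0001 -0.0028]
```

Call:
{"op": "carry_out", "data": {
  "motion": [-0.6,0,0,0,0,0,-1,0,0,0,0,0,-1,0,0,0,0,0,-1,0,0,0,0,0,-1,0,0,0,0,0,-0.8,0,0,0,0,0,-0.6,0,0,0,0,0,0,0,0,0,0,0]
}}

```text
clock: 16.5
tool_pos: [0.56, 0.0307, 0.0861]
eef_rot: [0.764, 0.645, -0.001, -0.001]
contact_force: [0.2, 0.7, -0.9]
opening: 0.178
```

```bash
cat > ring.py <<'E'
import sys
from h import *
from scipy.optimize import least_squares
s=monitor.get_state();print(np.round(s["tool_pos"],4),s["clock"],np.round(s["contact_force"],1))
O=np.array([.559,.182]);u=np.array([.166,.986])
for n in("top","scene"):
    p=snapshot(n)
    for d in finder.masks_of(p,"ring")[:2]:
        v,uu=np.nonzero(d["pixels"]);
        if d["p"]<.2 or len(v)>800: continue
        q=ray(p,np.c_[uu,v],.004)[:,:2];c=(q.max(0)+q.min(0))/2;print(n,"net",round(d["p"],2),d["extent"],c,np.ptp(q,axis=0),"gx",(c-O)@u)
    hsv=cv2.cvtColor(p["frame"],cv2.COLOR_RGB2HSV).astype(int)
    m=(hsv[...,0]>8)&(hsv[...,0]<22)&(hsv[...,1]>90)&(hsv[...,2]>60);v,uu=np.nonzero(m)
    q=ray(p,np.c_[uu,v],.004)[:,:2];k=(abs(q[:,0]-.58)<.08)&(abs(q[:,1]-.12)<.16);q=q[k]
    if len(q)>15:
        f=least_squares(lambda c:np.hypot(*(q-c).T)-.0235,np.median(q,0),loss="soft_l1",f_scale=.002)
        print(n,"fit",len(q),f.x,"gx",(f.x-O)@u,"gy",(f.x-O)@np.array([-.986,.166]),np.median(abs(f.fun)))
    save(p,"rg_"+n)
E
python3 ring.py
```

```text
[0.56   0.0307 0.0861] 16.5 [ 0.2  0.7 -0.9]
top fit 48 [0.58861754 0.19634341] gx 0.01905911440832714 gy -0.026821884759333267 0.0016634628730024317
scene net 0.59 [375.1, 216.7, 390.6, 231.8] [0.58732232 0.18296044] [0.04865666 0.02605103] gx 0.005648498784526909
scene net 0.34 [362.5, 247.5, 374.0, 272.0] [0.68453557 0.10722556] [0.06760451 0.04360624] gx -0.05288869042214484
scene fit 66 [0.58791117 0.19472954] gx 0.017350575582833275 gy -0.026393306609186994 0.0017736094757771648
```

The ring follows, its centre now about 18 mm behind the sheet. I'll keep drawing it out.

Call:
{"op": "carry_out", "data": {
  "motion": [-0.6,0,0,0,0,0,-1,0,0,0,0,0,-1.2,0,0,0,0,0,-1.2,0,0,0,0,0,-1.2,0,0,0,0,0,-1.2,0,0,0,0,0,-1,0,0,0,0,0,-0.6,0,0,0,0,0]
}}

```text
clock: 17.7
tool_pos: [0.5465, -0.0484, 0.0861]
eef_rot: [0.764, 0.645, -0.001, -0.001]
contact_force: [-0.4, -0.0, -1.4]
opening: 0.18
```

Call:
{"op": "carry_out", "data": {
  "motion": [-0.8,0,0,0,0,0,-0.8,0,0,0,0,0,-0.4,0,0,0,0,0,0,0,0,0,0,0]
}}

```text
clock: 18.2
tool_pos: [0.5433, -0.0677, 0.0861]
eef_rot: [0.764, 0.645, -0.001, -0.001]
contact_force: [0.5, -1.4, -1.4]
opening: 0.175
```

```bash
python3 ring.py
```

```text
[ 0.5433 -0.0677  0.0861] 18.2 [ 0.5 -1.4 -1.4]
top net 0.27 [268.4, 196.3, 271.7, 200.7] [ 0.53763317 -0.1253285 ] [0.01246862 0.01241414] gx -0.3065727944089888
top fit 61 [0.5723137  0.09925378] gx -0.0793776989561462 gy -0.026863179123621683 0.0015299503351809615
scene net 0.5 [333.3, 217.8, 352.8, 232.9] [0.56852774 0.09300064] [0.04582894 0.04318111] gx -0.08617176166381749
scene fit 146 [0.57085515 0.09594424] gx -0.08288302741878464 gy -0.025974435027048902 0.001981352437630179
```

The ring is out at x_guard ≈ −0.08, flat. I'll lift the pick and return it to the rest.

Call:
{"op": "carry_out", "data": {
  "motion": [0,0,-1.5,0,0,0,0,0,-3,0,0,0,0,0,-3,0,0,0,0,0,-2.5,0,0,0,0,0,0,0,0,0]
}}

```text
clock: 19.02
tool_pos: [0.5448, -0.0674, 0.1885]
eef_rot: [0.764, 0.645, 0.001, 0.001]
contact_force: [-0.1, -0.7, -0.3]
opening: 0.174
```

Run:
```python
from h import *
go(.5426,-.3001,.185,-.1405,6)
```

```text
clock 19.025 pos [ 0.5448 -0.0674  0.1885] F [-0.12 -0.68 -0.31] op 0.17402456160951457 turn 0.005
-3.830,0.612,0.057,0.000,-0.000,-0.005,
-3.833,0.595,0.057,0.000,-0.000,-0.005,
-3.835,0.577,0.057,0.000,-0.000,-0.005,
-3.838,0.560,0.057,0.000,-0.000,-0.005,
-3.840,0.542,0.058,0.000,-0.000,-0.005,
-3.843,0.525,0.058,0.000,-0.000,-0.005,
```

Call:
{"op": "carry_out", "data": {
  "motion": [-3.83,0.61,0.06,0,0,-0.005,-3.83,0.59,0.06,0,0,-0.005,-3.84,0.58,0.06,0,0,-0.005,-3.84,0.56,0.06,0,0,-0.005,-3.84,0.54,0.06,0,0,-0.005,-3.84,0.52,0.06,0,0,-0.005,0,0,0,0,0,0,0,0,0,0,0,0]
}}

```text
clock: 20.02
tool_pos: [0.5412, -0.2988, 0.1815]
eef_rot: [0.754, 0.657, -0.001, -0.002]
contact_force: [0.7, -0.2, -0.8]
opening: 0.176
```

Run:
```python
from h import *
go(.5426,-.3001,.1165,-.1405,6)
```

```text
clock 20.025 pos [ 0.5412 -0.2988  0.1815] F [ 0.71 -0.17 -0.8 ] op 0.17555764804353113 turn 0.001
-0.020,0.030,1.084,-0.001,-0.000,0.000,
-0.019,0.029,1.084,-0.001,-0.000,0.000,
-0.019,0.029,1.084,-0.001,-0.000,0.000,
-0.019,0.028,1.084,-0.001,-0.000,0.000,
-0.018,0.027,1.084,-0.001,-0.000,0.000,
-0.018,0.026,1.084,-0.001,-0.000,0.000,
```

Call:
{"op": "carry_out", "data": {
  "motion": [-0.02,0.03,1.08,-0.001,0,0,-0.02,0.03,1.08,-0.001,0,0,-0.02,0.03,1.08,-0.001,0,0,-0.02,0.03,1.08,0,0,0,-0.02,0.03,1.08,0,0,0,-0.02,0.02,1.08,0,0,0,0,0,0,0,0,0,0,0,0,0,0,0]
}}

```text
clock: 21.02
tool_pos: [0.5432, -0.3016, 0.1177]
eef_rot: [0.754, 0.657, 0.0, 0.0]
contact_force: [0.3, -0.1, -0.5]
opening: 0.176
```

Run:
```python
from h import *
go(.5426,-.3001,.1137,-.1405,1)
```

```text
clock 21.025 pos [ 0.5432 -0.3016  0.1177] F [ 0.29 -0.05 -0.51] op 0.17596364693344968 turn 0.002
0.137,-0.075,0.401,0.000,0.000,0.002,
```

Call:
{"op": "carry_out", "data": {
  "motion": [0.1,-0.05,0.2,0,0,0,0,0,0.15,0,0,0,0,0,0,0,0,0]
}}

```text
clock: 21.4
tool_pos: [0.5426, -0.3003, 0.1141]
eef_rot: [0.754, 0.657, 0.0, -0.0]
contact_force: [0.2, 0.1, -1.7]
opening: 0.178
```

Call:
{"op": "carry_out", "data": {
  "motion": [0,0,0,0,0,0,0,0,0,0,0,0,0,0,0,0,0,0,0,0,0,0,0,0,0,0,0,0,0,0],
  "hand": 5
}}

```text
clock: 22.02
tool_pos: [0.5427, -0.3004, 0.1141]
eef_rot: [0.754, 0.657, 0.0, -0.0]
contact_force: [-1.3, 0.0, 1.3]
opening: 0.569
```

Call:
{"op": "carry_out", "data": {
  "motion": [0,0,-1,0,0,0,0,0,-2,0,0,0,0,0,-3,0,0,0,0,0,-3,0,0,0,0,0,0,0,0,0]
}}

```text
clock: 22.65
tool_pos: [0.5442, -0.3014, 0.2079]
eef_rot: [0.754, 0.657, 0.001, 0.003]
contact_force: [-0.3, -0.8, -1.1]
opening: 0.568
```

```bash
sed -i 's/abs(q\[:,1\]-.12)<.16/abs(q[:,1]-.1)<.08/' ring.py; python3 ring.py
python3 - <<'E'
from h import *
go(.5716,.0976,.12,-.1405,8)
p=snapshot("scene");save(p,"back",(120,140,370,300),3)
E
```

```text
[ 0.5442 -0.3014  0.2079] 22.65 [-0.3 -0.8 -1.1]
top fit 62 [0.57239827 0.09923244] gx -0.07938469993888628 gy -0.0269501069643487 0.001544767508989903
scene net 0.63 [332.2, 216.3, 355.0, 232.6] [0.56753241 0.09739558] [0.04627157 0.05033899] gx -0.08200357723642548
scene fit 137 [0.57139563 0.09691737] gx -0.08183380339438363 gy -0.026345804278871395 0.001896465866410773
clock 22.85 pos [ 0.5422 -0.3001  0.2035] F [ 0.69  0.18 -0.07] op 0.5663352381679664 turn 0.0
4.974,-0.317,1.048,-0.000,-0.000,0.000,
4.974,-0.319,1.047,-0.000,-0.000,0.000,
4.974,-0.321,1.047,-0.000,-0.000,0.000,
4.974,-0.323,1.047,-0.000,-0.000,0.000,
4.974,-0.324,1.046,-0.000,-0.000,0.000,
4.974,-0.326,1.046,-0.000,-0.000,0.000,
4.974,-0.328,1.045,-0.000,-0.000,0.000,
4.974,-0.330,1.045,-0.000,-0.000,0.000,
```

View pics/back.png

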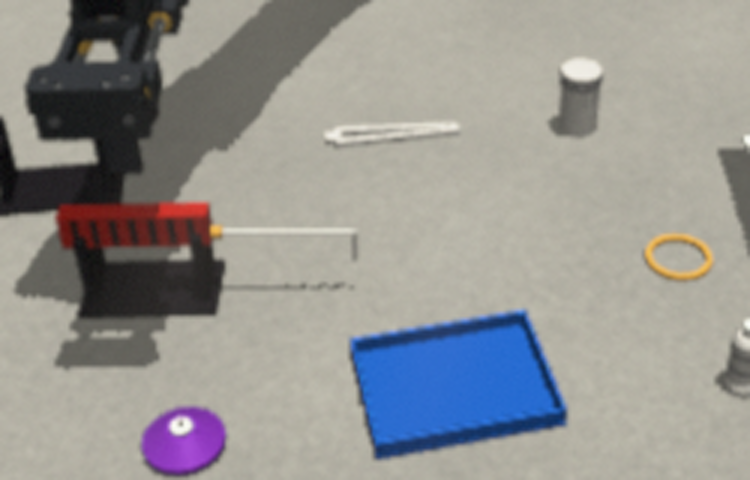

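The pick sits in both notches of its rest and the ring lies flat at crop px (679,257), about (0.572,0.098) in the world. Going to grip it, jaws across the world x direction.

Call:
{"op": "carry_out", "data": {
  "motion": [4.97,-0.32,0.2,0,0,0,4.97,-0.32,1.1,0,0,0,4.97,-0.32,1.1,0,0,0,4.97,-0.32,1.1,0,0,0,4.97,-0.32,1.1,0,0,0,4.97,-0.33,1.1,0,0,0,4.97,-0.33,1.1,0,0,0,4.97,-0.33,1.1,0,0,0],
  "hand": 8.2
}}

```text
clock: 23.9
tool_pos: [0.5713, 0.0985, 0.1239]
eef_rot: [0.754, 0.657, -0.001, -0.0]
contact_force: [0.8, 0.5, -0.1]
opening: 0.931
```

Call:
{"op": "carry_out", "data": {
  "motion": [0,0,0,0,0,0,0,0,0,0,0,0]
}}

```text
clock: 24.15
tool_pos: [0.5713, 0.0961, 0.1245]
eef_rot: [0.754, 0.657, -0.001, 0.0]
contact_force: [-0.5, -0.5, 0.5]
opening: 0.934
```

Run:
```python
from h import *
go(.572,.098,.0665,-.1405,4)
```

```text
clock 24.15 pos [0.5713 0.0961 0.1245] F [-0.47 -0.47  0.51] op 0.9337064041730988 turn 0.001
0.051,0.013,1.450,-0.000,0.000,0.001,
0.050,0.012,1.450,-0.000,0.000,0.001,
0.050,0.012,1.450,-0.000,0.000,0.001,
0.049,0.011,1.450,-0.000,0.000,0.001,
```

Call:
{"op": "carry_out", "data": {
  "motion": [0.05,0.01,1.8,0,0,0,0.05,0.01,1.8,0,0,0,0.05,0.01,1.3,0,0,0,0.05,0.01,0.9,0,0,0,0,0,0,0,0,0]
}}

```text
clock: 24.78
tool_pos: [0.572, 0.0989, 0.0663]
eef_rot: [0.754, 0.657, -0.0, -0.0]
contact_force: [0.0, 0.4, 0.6]
opening: 0.929
```

```bash
python3 ring.py | head -1;  python3 -c "
from h import *
go(.572,.098,.0658,-.1405,1)"
```

```text
[0.572  0.0989 0.0663] 24.775 [0.  0.4 0.6]
clock 24.975 pos [0.5727 0.099  0.0676] F [ 0.09  0.41 -0.11] op 0.9313982555548911 turn 0.003
-0.111,-0.054,0.182,0.001,-0.000,0.003,
```

Tips are about 3 mm above the table. Going 1.5 mm lower, then closing.

Call:
{"op": "carry_out", "data": {
  "motion": [0,0,0.15,0,0,0,0,0,0,0,0,0]
}}

```text
clock: 25.22
tool_pos: [0.5724, 0.099, 0.0658]
eef_rot: [0.754, 0.657, 0.0, 0.0]
contact_force: [0.3, -0.1, -0.2]
opening: 0.933
```

Call:
{"op": "carry_out", "data": {
  "motion": [0,0,0,0,0,0,0,0,0,0,0,0,0,0,0,0,0,0,0,0,0,0,0,0,0,0,0,0,0,0,0,0,0,0,0,0],
  "hand": 4.6,
  "grip_force": 15
}}

```text
clock: 25.98
tool_pos: [0.5723, 0.099, 0.0656]
eef_rot: [0.754, 0.657, 0.0, -0.0]
contact_force: [0.0, -0.4, 0.1]
opening: 0.575
```

Call:
{"op": "carry_out", "data": {
  "motion": [0,0,-1,0,0,0,-0.5,0,-2,0,0,0,-1,0,-2,0,0,0,-1,0,-2,0,0,0,0,0,0,0,0,0]
}}

```text
clock: 26.6
tool_pos: [0.5699, 0.0724, 0.1379]
eef_rot: [0.755, 0.656, 0.001, 0.001]
contact_force: [1.0, 0.6, -0.2]
opening: 0.572
```

Run:
```python
from h import *
go(.677,-.0975,.145,-1.53,9)
p=snapshot("scene");save(p,"held",(260,130,440,260),4)
```

```text
clock 26.6 pos [0.5699 0.0724 0.1379] F [ 0.99  0.61 -0.17] op 0.5718946626696549 turn 0.154
-1.703,1.443,-0.074,0.000,-0.000,0.154,
-1.461,1.687,-0.074,0.000,-0.000,0.154,
-1.184,1.892,-0.074,0.000,-0.000,0.154,
-0.879,2.051,-0.074,0.000,-0.000,0.154,
-0.553,2.162,-0.075,0.000,-0.000,0.154,
-0.214,2.222,-0.075,0.000,-0.000,0.154,
0.130,2.228,-0.076,0.000,-0.000,0.154,
0.471,2.181,-0.077,0.000,-0.000,0.154,
0.801,2.083,-0.078,0.000,-0.000,0.154,
```

View pics/held.png

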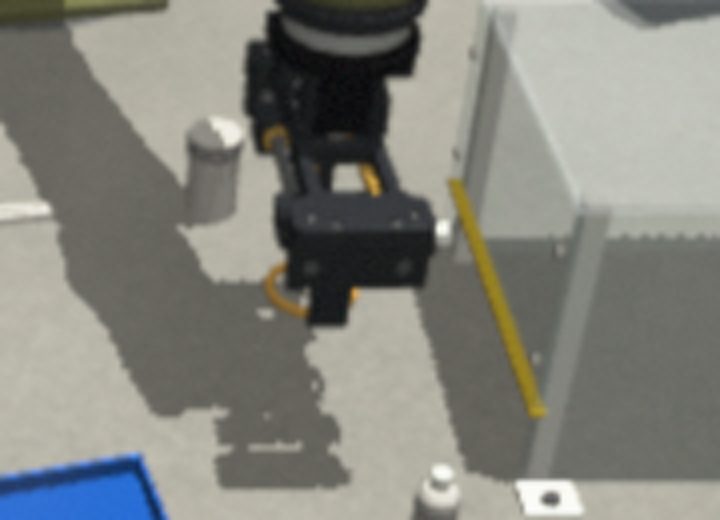

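The ring is held between the pads, level (crop px 310,290), and clear of the table. Turning and carrying it to the tray.

Call:
{"op": "carry_out", "data": {
  "motion": [-1.7,1.44,-0.07,0,0,0.154,-1.46,1.69,-0.07,0,0,0.154,-1.18,1.89,-0.07,0,0,0.154,-0.88,2.05,-0.07,0,0,0.154,-0.55,2.16,-0.07,0,0,0.154,-0.21,2.22,-0.07,0,0,0.154,0.13,2.23,-0.08,0,0,0.154,0.47,2.18,-0.08,0,0,0.154]
}}

```text
clock: 27.65
tool_pos: [0.6646, -0.0761, 0.1402]
eef_rot: [0.995, 0.098, -0.001, -0.001]
contact_force: [0.2, -1.4, 0.1]
opening: 0.569
```

Call:
{"op": "carry_out", "data": {
  "motion": [0.8,2.08,-0.08,0,0,0.154,0,0,0,0,0,0,0,0,0,0,0,0]
}}

```text
clock: 28.02
tool_pos: [0.6759, -0.0936, 0.1412]
eef_rot: [1.0, 0.025, -0.001, -0.001]
contact_force: [-0.6, 0.1, -0.8]
opening: 0.571
```

Run:
```python
from h import *
p=snapshot("scene")
p=snapshot("top");w=cloud(p);f=p["frame"].astype(int)
k=(f[...,2]>f[...,0]*1.7)&(f[...,2]>80)&(abs(w[...,1]+.097)<.1)&(abs(w[...,0]-.68)<.1)
for nm in("top","scene"):
    p=snapshot(nm);w=cloud(p);f=p["frame"].astype(int)
    k=(f[...,2]>f[...,0]*1.7)&(f[...,2]>60)&(abs(w[...,1]+.097)<.09)&(abs(w[...,0]-.68)<.08)&(w[...,2]>.011)&(w[...,2]<.02)
    q=w[k];print(nm,len(q),cv2.minAreaRect(q[:,:2].astype(np.float32)),q[:,:2].min(0),q[:,:2].max(0))
go(.677,-.0975,.080,-1.53,4)
```

```text
top 49 ((0.645232081413269, -0.12958912551403046), (0.05968523770570755, 0.12650708854198456), 40.26498794555664) [ 0.62677038 -0.16344767] [ 0.70888617 -0.06203466]
scene 401 ((0.6773973703384399, -0.09792239964008331), (0.10180304944515228, 0.13063421845436096), 4.088013172149658) [ 0.62254207 -0.16516906] [ 0.73101257 -0.03057481]
clock 28.225 pos [ 0.6764 -0.094   0.142 ] F [ 0.93 -0.25 -0.82] op 0.5699584933942051 turn 0.002
0.012,0.090,1.551,-0.000,0.000,0.002,
0.012,0.090,1.551,-0.000,0.000,0.002,
0.012,0.089,1.551,-0.000,0.000,0.002,
0.012,0.088,1.551,-0.000,0.000,0.002,
```

Call:
{"op": "carry_out", "data": {
  "motion": [0.01,0.09,2,0,0,0,0.01,0.09,2,0,0,0,0.01,0.09,1.5,0,0,0,0.01,0.09,0.9,0,0,0,0,0,0.6,0,0,0,0,0,0,0,0,0,0,0,0,0,0,0]
}}

```text
clock: 29.1
tool_pos: [0.6776, -0.0988, 0.0727]
eef_rot: [1.0, 0.023, 0.001, 0.0]
contact_force: [0.1, 0.1, -0.9]
opening: 0.573
```

```bash
python3 -c "
from h import *
go(.677,-.0975,.0693,-1.53,1)"
```

```text
clock 29.1 pos [ 0.6776 -0.0988  0.0727] F [ 0.07  0.11 -0.86] op 0.5730159433798446 turn 0.006
-0.058,-0.134,0.343,0.000,-0.001,0.006,
```

Call:
{"op": "carry_out", "data": {
  "motion": [0,0,0.2,0,0,0,0,0,0.15,0,0,0,0,0,0,0,0,0,0,0,0,0,0,0]
}}

```text
clock: 29.6
tool_pos: [0.6772, -0.0987, 0.0687]
eef_rot: [1.0, 0.023, 0.0, -0.0]
contact_force: [-0.5, 0.2, 0.1]
opening: 0.571
```

Call:
{"op": "carry_out", "data": {
  "motion": [0,0,0,0,0,0,0,0,0,0,0,0,0,0,0,0,0,0,0,0,0,0,0,0],
  "hand": 6.4
}}

```text
clock: 30.1
tool_pos: [0.6773, -0.0987, 0.0687]
eef_rot: [1.0, 0.023, 0.0, -0.0]
contact_force: [0.5, 0.9, -0.5]
opening: 0.727
```

Call:
{"op": "carry_out", "data": {
  "motion": [0,0,-1,0,0,0,0,0,-2,0,0,0,0,0,-3,0,0,0,0,0,-4,0,0,0,0,0,-4,0,0,0,4,0,-2,0,0,0,4,0,0,0,0,0,4,0,0,0,0,0]
}}

```text
clock: 31.1
tool_pos: [0.7985, -0.0929, 0.2317]
eef_rot: [1.0, 0.023, 0.001, 0.0]
contact_force: [0.4, -0.6, -0.2]
opening: 0.727
```

Call:
{"op": "carry_out", "data": {
  "motion": [-5,0,0,0,0,0,-6,0,0,0,0,0,-6,0,0,0,0,0,-6,0,0,0,0,0,-5,0,0,0,0,0,0,0,0,0,0,0]
}}

```text
clock: 31.85
tool_pos: [0.513, -0.1068, 0.2302]
eef_rot: [1.0, 0.021, -0.002, -0.001]
contact_force: [1.1, -0.1, 0.5]
opening: 0.724
```

Run:
```python
from h import *
s=monitor.get_state();print(s["tool_pos"],s["clock"])
from scipy.optimize import least_squares
for n in("top","scene"):
    p=snapshot(n);w=cloud(p)
    hsv=cv2.cvtColor(p["frame"],cv2.COLOR_RGB2HSV).astype(int)
    m=(hsv[...,0]>8)&(hsv[...,0]<28)&(hsv[...,1]>70)&(hsv[...,2]>60)&(abs(w[...,0]-.68)<.06)&(abs(w[...,1]+.098)<.07)
    v,u=np.nonzero(m);q=ray(p,np.c_[u,v],.007)[:,:2]
    if len(q)>10:
        f=least_squares(lambda c:np.hypot(*(q-c).T)-.0235,np.median(q,0),loss="soft_l1",f_scale=.002);print(n,len(q),f.x,np.median(abs(f.fun)),np.nanpercentile(w[m][:,2],[5,50,95]))
    for t in["cleaner","remover","yoyo_half","tweezers","pick"]:
        for d in finder.masks_of(p,t)[:1]: print(n,t,np.round(np.nanmedian(w[d["pixels"]],0),3))
    if n=="scene": save(p,"end",(90,130,440,310),2.2)
```

```text
[ 0.51296865 -0.10679216  0.2302314 ] 31.85
top 72 [ 0.67570479 -0.09657083] 0.0013389457622715404 [0.00273552 0.00792902 0.01146071]
top remover [0.704 0.096 0.044]
top yoyo_half [ 0.699 -0.281  0.013]
top pick [ 0.54  -0.491  0.015]
scene 134 [ 0.67488715 -0.09856795] 0.0013225471423868127 [0.00606678 0.0085691  0.01053548]
scene cleaner [0.394 0.06  0.04 ]
scene remover [0.669 0.264 0.152]
scene yoyo_half [ 0.705 -0.283  0.014]
scene tweezers [ 0.368 -0.113  0.005]
scene pick [ 0.547 -0.494  0.016]
```

View pics/end.png

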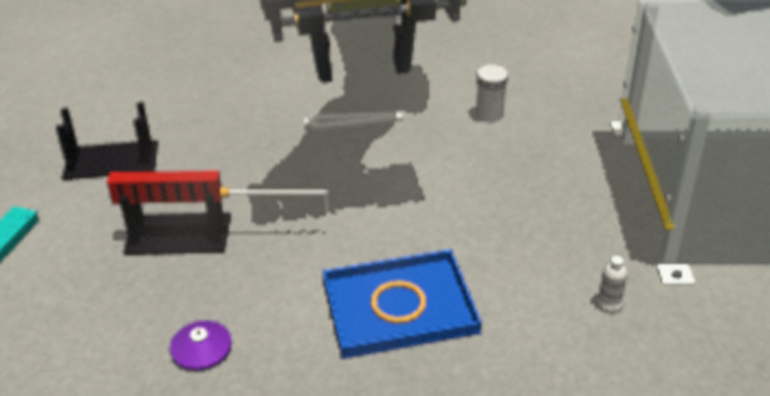

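The ring lies flat in the middle of the tray (398,301). The pick is level in its rest (165,188), the bystanders are unmoved, and the gripper is clear of everything. Handing in.

```bash
python3 -c "
from h import *
print(workorder.finish_job())"
```

```text
the job is handed in; nothing more can be done
None
```

I completed the task and handed it in at about 32 s of the 72 s allowed; the hand-in gives no verdict.

- **Pick and table:** I took the red pick from the left rest and felt for the table with the hook's point. The force rose by only about 1 N, against the 4 N limit. That touch signal was not much above the sensor noise, but the camera depth agreed with it.
- **Drawing the ring:** I went in through the slot with no force noticeable at the wrist. I hooked the ring and drew it out to about 80 mm in front of the front sheet, with the point set about 1 mm above the laminate.
- **Putting things back:** I laid the pick back in its rest, gripped the ring on the open table and set it in the blue tray.

**Last checks:**
- **Ring:** it lies flat, about 2 mm from the tray's measured middle in both views.
- **Pick:** it shows level in both notches. I judged this by eye, because the network's best match for "pick" was the teal look-alike.
- **Bystanders:** cleaner, remover, yo-yo half and tweezers stand where they were to within a few millimetres, or by eye where the network missed them. It missed the cleaner and tweezers in the top view and mistook the guard for the remover in the scene view.
- **Gripper:** it is well clear of everything.

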